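# Load the blade cassette and lock the slicer's bayonet ring

### The arm

A 6-joint arm with a two-finger parallel gripper is mounted at the origin on the work surface. World frame = base frame: x ahead of the robot, y to its left, z up, the work surface at z = 0. Lengths are in mm, angles in degrees, forces in N, time in s.
With the tool pointing down it reaches from about 325 to 775 mm from the base axis. Payload 9.3 kg.
Tool frame: the origin (TCP) lies between the finger pads; the fingertips stand 22 mm ahead of it and the grasp point (between the pads) lies 3 mm ahead of it; z points along the fingers, y is the line along which they close (so a half turn about z gives the same grasp; the last joint's range is limited). The gripper opens to 85 mm and grips with 20 to 120 N. Pads are 22 mm wide; open, the fingers measure 114 mm over their backs; the gripper's body (76 mm by 85 mm) begins 54 mm behind the grasp point. The pads swing forward as they close: fully open they stand 13 mm farther back than shut.
Start: joints at [66.83, 14.817, 1.232, 76.415, 0, 81.257], TCP at [137.033, 532.653, 253.279] pointing down, gripper open.
Joint ranges: [-174.27, 174.27], [-52.1, 104.24], [-59.71, 78.15], [-110.17, 111.67], [-87.03, 83.33], [-180, 180]. Speed limits (degrees/s): [127.2, 127.2, 159.86, 180, 180, 180].

### API

Orientations are given as [roll, pitch, yaw] about the fixed x, y, z axes, in that order (R = Rz(yaw) Ry(pitch) Rx(roll)).
In Python, from bench import sensors, imaging, ticket gives the robot as it stands.
- The arm moves only by the shell command python3 -m handwheel 'ROWS' [OPENING] [FORCE]. ROWS is a JSON object of lists of equal length, an entry for each row: "slide": the shift along the tool's x, y, z as a fraction of full scale, a list of three; "twist": the turn, a rotation vector about the tool's x, y, z as a fraction of full scale, a list of three. In form: {"slide": [[tx, ty, tz], ...], "twist": [[wx, wy, wz], ...]}. A call has 1 to 20 rows; each row shifts and turns the commanded pose from where the row before left it, along the tool's axes as they then stand; what a row does not reach is not made up. Full scale, the value 1, is 0.04 m for a shift and 0.12 rad for a turn. A row lasts 1/10 s, in which the tool goes at most 50 mm and 8.59 degrees, less where a joint would pass 70% of its speed; a pose out of reach is approached as far as the arm can. A call with a number of a shift or a turn outside -1 to 1 is refused whole. A call with a gripper value outside its range is refused whole. OPENING is the opening, from -1 (shut) to 1 (fully open), set as the call begins (- or left out, the last holds). The fingers move at their own pace and stop on an object; FORCE is the grip in N (left out, the last holds). Time passes only in rows, so rows that do not move let the fingers close. It gives the time, the measured TCP pose, the force, the opening and the grip force at its end, in the units of the state.
- sensors.read_state(): the state, without advancing time (a new reading comes with each control period).
- imaging.grab_frame(name): name is "scene" or "top" or "wrist"; returns the picture (400x640x3 uint8, red, green, blue); there is no depth.
- imaging.get_calibration(name): a dict with "fovy" (degrees; the focal length in pixels is half the picture's height over the tangent of half this angle, whatever the lens; pixels are square), "cx", "cy" (the principal point, pixels), "rvec" (rotation vector, rad) and "tvec" (3), from world to camera coordinates, as OpenCV has them; the wrist camera has in their place "hand_eye" (4x4, takes a point from camera to tool coordinates, whose origin is the TCP and whose axes are the flange's). Camera axes: x right, y down, z forward; pixel columns grow to the right and rows downward; lengths in mm; the calibration is good to about 2 mm. The wrist camera is an equidistant fisheye: a pixel r from the principal point sees the ray r / f radians off the axis. A picture is of the moment at which its call begins: read the wrist's pose just before it. get_calibration takes no time and is no camera call.
- ticket.sign_off(): hands the job in; it is judged then, once.
Trained networks look in the newest picture that a camera, given by its name, has taken for a name from the list of things; names that differ only in an ending like _2 or _b are one class to them, and where a whole thing is asked for, a point or a joint stands for the part that bears it (a point fixed in the world has none). Each returns a list of dicts, best first, with "confidence" (0 to 1); they miss things now and then, are a little off and sometimes report something else, mostly with a low value. They report only what shows in the picture. A call takes as long as a camera call. They do not tell look-alikes from the thing itself.
- imaging.search_frame(camera, name): "location" ([x, y, z] in mm, in world coordinates, good to about 4 mm: the middle of the surface that is visible of it).
- imaging.regions_of(camera, name): "region" (400x640 bool, what is visible of it).
- imaging.place_of(camera, name): "location" ([x, y, z] in mm, in world coordinates, good to about 4 mm: a listed point, or the origin of a listed thing).
The state is a dict: "clock": time; "joint_pos": joint angles; "joint_velocities": joint speeds; "tau": joint torques, N m; "tcp_pos": TCP position; "tool_rot": TCP orientation; "ft_force": force on the tool from outside, world axes, zero at the start; "torque": the same for the moment, N m; "width": opening from 0.0 (shut) to 1.0 (fully open); "finger_force": force on a finger pad.
Only numpy, scipy, OpenCV 4.12 (cv2) and the standard library are available. Lean on these libraries where they do the work, as an engineer would, in place of code of your own. Each camera call takes 0.05 s, during which the arm holds its last target. There are 200 camera calls.

### The job

Get the potato slicer ready: push the blade cassette lying on its feed deck through the slot in the housing until its upright end plate sits flush against the housing. Then turn the bayonet ring on top clockwise (seen from above) by its lugs, a quarter turn, until it clicks locked. Leave the mug and the bowl beside the machine standing where they are.

Things in the scene. Friction and masses are not known exactly. Their poses are not given: they have to be found in the camera images.
- slot (a point): Slot in the side of the fixed aluminium slicer housing: middle of its lower edge, 30 mm above the worktop. Axes are the machine's: y out of the housing along the feed deck, x across the slot, z up; place and yaw vary. Slot 104 mm wide (x), 12 mm high (z 0 to 12), 100 mm deep (to -y). The housing face is the plane y = 0, up to 47 mm above the deck.
- deck (a point): Middle of the flat feed deck's outer end, on its top (level with the slot's lower edge, 175 mm out in y); axes are the machine's. Two steel rails 12 mm high stand on the deck and funnel the cassette: 156 mm apart at the outer end, narrowing evenly to 104 mm at the slot.
- cassette: Loose steel blade cassette, about 0.35 kg, flat on the deck, roughly square to the slot; slides freely. Plate 100 mm wide (x), 100 long (y), 8 thick; its -y end goes in first (leading 10 mm only 88 wide). Origin: centre of the underside, z up. At +y an upright end plate 60 mm wide, y 40 to 50 mm, top 42 mm above the underside; fully home its inner face (y = 40) touches the housing face.
- ring (a joint): Angle (rad) of the bayonet ring on the housing: 0 = fully open (lugs along the machine's x), grows clockwise seen from above, 1.571 = locked at its stop (lugs along the machine's y). A sprung over-centre detent resists, about 5 to 6 N at the lug, most near 0.6; let go before 1.1 it springs back to about 0.1; past about 1.3 it snaps to the stop by itself and stays.
- ring_axis (a point): Point on the ring's vertical axis at mid height of the lugs, 103 mm above the worktop, 85 mm in -y from the slot mouth; axes are the machine's. The steel ring is 152 mm across, 22 mm high. The housing's top under the lugs is 77 mm above the worktop; the round feed mouth inside the ring rises to 118 mm.
- lug (a point): Point on one of the ring's two equal lugs, 95 mm from the axis, mid height; turns with the ring; its -x axis points outward. Open, this lug points to the machine's -x (robot side); locked, to its +y, over the cassette's end plate. Each lug: upright block 70 to 115 mm from the axis, 22 mm wide, 86 to 120 mm above the worktop. The other lug faces it across the ring.
- bowl: Bystander: steel bowl 110 mm across, 50 mm high, behind the machine. Origin: centre of the underside.
- mug: Bystander: white mug, 80 mm across, 90 mm high, beyond the grey motor block that stands on the machine's -y side (motor block 110 x 115 mm, 70 mm high). Origin: centre of the underside.
Things that resemble listed ones, but are neither listed nor needed, are in the scene too. Leave any green look-alike of the cassette alone.

How it is judged (in metres and radians):
On the way, in this order (a step that is already met when the one before it is completed fails the run):
1. the cassette is pushed through the slot until its end plate is flush with the housing, the ring still open (y of cassette in the frame of slot below -0.036 m and angle between the y axis of cassette and the y axis of slot, either way round below 0.08 rad and z of cassette in the frame of slot below 0.006 m and value of joint ring below 1 rad), for 0.2 s.
2. the ring is turned until it clicks locked (value of joint ring above 1.5 rad), for 0.2 s.
At the end, for the whole second after the job is handed in: The cassette is through the slot with its end plate within 4 mm of the housing face, flat and square, at rest, and the ring stands locked (within 0.07 rad of its stop) (y of cassette in the frame of slot below -0.036 m and angle between the y axis of cassette and the y axis of slot, either way round below 0.08 rad and z of cassette in the frame of slot below 0.006 m and value of joint ring above 1.5 rad and linear speed of cassette below 0.02 m/s); the robot touches nothing.
It fails at once if the bowl is knocked over or pushed more than 50 mm away (distance of bowl from where it was at the start of the episode above 0.05 m or angle between bowl's own z axis and vertical above 0.5 rad).
It fails at once if the mug is knocked over or pushed more than 50 mm away (distance of mug from where it was at the start of the episode above 0.05 m or angle between mug's own z axis and vertical above 0.5 rad).
It also fails if it takes over 50 s, if anything falls off the work surface, if the arm or the gripper's body presses on something with over 40 N, if the wrist force passes 120 N, or if a joint passes its speed limit or range.

## Working session

There is one attempt and no reset: what is moved stays moved. The work goes in short steps, Python scripts to look and compute and a shell command to move; the robot and the scene stay as the last step left them, time stands still between calls to the robot, and variables do not carry over. Pictures are saved under pics/ and viewed, at most 10 in all, crops included, and the job is handed in when it is done.

```bash
mkdir -p pics
cat > h.py <<'E'
import numpy as np, cv2
from bench import sensors, imaging, ticket
def K(c):
    f=200/np.tan(np.radians(c['fovy'])/2); return np.array([[f,0,c['cx']],[0,f,c['cy']],[0,0,1]])
def proj(name,P):
    c=imaging.get_calibration(name)
    return cv2.projectPoints(np.array(P,float).reshape(-1,3),np.array(c['rvec'],float),np.array(c['tvec'],float),K(c),None)[0][:,0]
def save(name,fn,img=None):
    im=imaging.grab_frame(name) if img is None else img
    cv2.imwrite('pics/'+fn,im[:,:,::-1]); return im
def onplane(name,uv,z):
    c=imaging.get_calibration(name);R=cv2.Rodrigues(np.array(c['rvec'],float))[0];t=np.array(c['tvec'],float).ravel()
    o=-R.T@t; d=R.T@np.linalg.inv(K(c))@np.array([uv[0],uv[1],1.]); return o+d*(z-o[2])/d[2]
E
python3 - <<'E'
from h import *
np.set_printoptions(precision=1,suppress=True)
for n in ("scene","top"):
    save(n,n+'0.png')
    for k in ("slot","deck","cassette","ring_axis","lug","bowl","mug"):
        print(n,k,[(np.array(d['location']),round(d['confidence'],2)) for d in imaging.place_of(n,k)])
s=sensors.read_state();print(s)
E
```

```text
scene slot [(array([542.2, -43.6,  29.5]), 0.75), (array([689. , -26.5,   2.3]), 0.69)]
scene deck [(array([538.1, 136.5,  29.6]), 0.64)]
scene cassette [(array([536.2,  69.1,  29.7]), 0.72), (array([336.5, -97.8,   3.4]), 0.59)]
scene ring_axis [(array([ 550.3, -128.3,  102. ]), 0.68)]
scene lug [(array([ 456.4, -128.6,  102.3]), 0.59)]
scene bowl [(array([536.6, 136.4,  31.1]), 0.72), (array([689. , -23.3,   0.4]), 0.64)]
scene mug [(array([ 572.3, -456.8,    0.9]), 0.86), (array([539.7, -43. ,  24.4]), 0.56), (array([534.5,  71.3,  32.3]), 0.17)]
top slot [(array([545.8, -41.7,  29. ]), 0.83), (array([530.5,  70.4,  29.7]), 0.61)]
top deck [(array([536.6, 134.3,  25.7]), 0.63), (array([547.2, -43.4,  32.8]), 0.53)]
top cassette [(array([533.2,  68.6,  29.5]), 0.97), (array([ 343. , -101.6,    1.3]), 0.9), (array([349.4, 181.2,  -0.2]), 0.78)]
top ring_axis [(array([ 546. , -126.8,  104.1]), 0.75)]
top lug [(array([ 453.9, -127.7,  103.1]), 0.71)]
top bowl [(array([690.7, -20.6,  -1.8]), 0.73)]
top mug [(array([ 571.4, -456. ,    3.7]), 0.72)]
{'clock': 0.8, 'joint_pos': array([66.8, 14.8,  1.2, 76.4, -0. , 81.3]), 'joint_velocities': array([-0. ,  0.1, -0. ,  0.1, -0. , -0. ]), 'tau': array([  0. , -55.5,  34.5,   0. ,  -0. ,  -0. ]), 'tcp_pos': array([137. , 532.6, 253.3]), 'tool_rot': array([-180. ,    0. ,  165.6]), 'ft_force': array([-0.4, -0.4, -0.9]), 'torque': array([-0. , -0.1,  0. ]), 'finger_force': 0.0, 'width': 0.9963691027640181}
```

View pics/scene0.png

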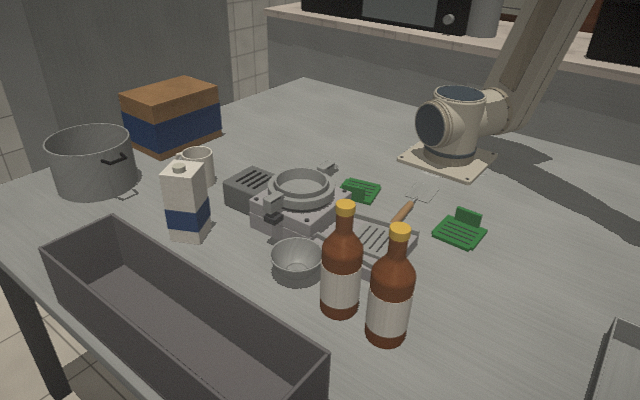

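View pics/top0.png

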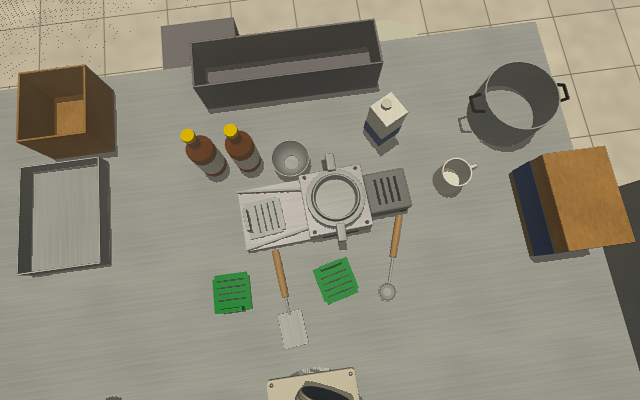

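The top picture shows the machine at about (240-410, 155-250). The grey cassette is on its deck at (265,218). The green look-alikes are at (232,293) and (335,280), and the spatula handle is at (280,270). The grey steel one on the deck between the rails fits the description; the green ones lie on the table. I'll confirm this with one enlarged crop.

Run:
```python
from h import *
np.set_printoptions(precision=1,suppress=True)
im=imaging.grab_frame("top")
c=cv2.resize(im[145:260,225:425],None,fx=4,fy=4,interpolation=cv2.INTER_CUBIC)
save(0,'crop1.png',c)
for n in ("scene","top"):
  for r in range(3):
    imaging.grab_frame(n)
    print(n,*[ (k,np.array((imaging.place_of(n,k) or [{'location':[0]}])[0]['location'])) for k in ("slot","deck","cassette","ring_axis","lug")])
```

```text
scene ('slot', array([540.8, -47. ,  26.2])) ('deck', array([538.1, 137.7,  30.6])) ('cassette', array([349.5, 183.6,   2.1])) ('ring_axis', array([ 549.4, -125.4,   99.3])) ('lug', array([534.5,  68.2,  30.2]))
scene ('slot', array([542.2, -43.3,  28.9])) ('deck', array([537.3, 137.6,  31.2])) ('cassette', array([337.8, -94.5,   2.1])) ('ring_axis', array([ 552.1, -127.5,  101.3])) ('lug', array([ 455. , -125.7,  103.7]))
scene ('slot', array([688.4, -26.9,  -1.1])) ('deck', array([538. , 135. ,  30.9])) ('cassette', array([532.8,  71.4,  33. ])) ('ring_axis', array([ 549.9, -127.3,  103.3])) ('lug', array([ 456.5, -126.9,  102.6]))
top ('slot', array([544.5, -42.8,  32.1])) ('deck', array([535.7, 128.3,  27.7])) ('cassette', array([ 339.9, -100.9,    1.3])) ('ring_axis', array([ 547.2, -129.7,  105.2])) ('lug', array([ 453.9, -126.1,  101.5]))
top ('slot', array([545.8, -40.8,  32.1])) ('deck', array([534.6, 132.2,  28.7])) ('cassette', array([344.5, 182.2,  -3.3])) ('ring_axis', array([0])) ('lug', array([ 453.7, -124.4,  104.2]))
top ('slot', array([547.8, -41.4,  31.6])) ('deck', array([534.1, 129. ,  28.9])) ('cassette', array([534.7,  71.2,  28.3])) ('ring_axis', array([ 544.1, -127. ,  104.4])) ('lug', array([ 452.2, -126. ,  101.9]))
```

View pics/crop1.png

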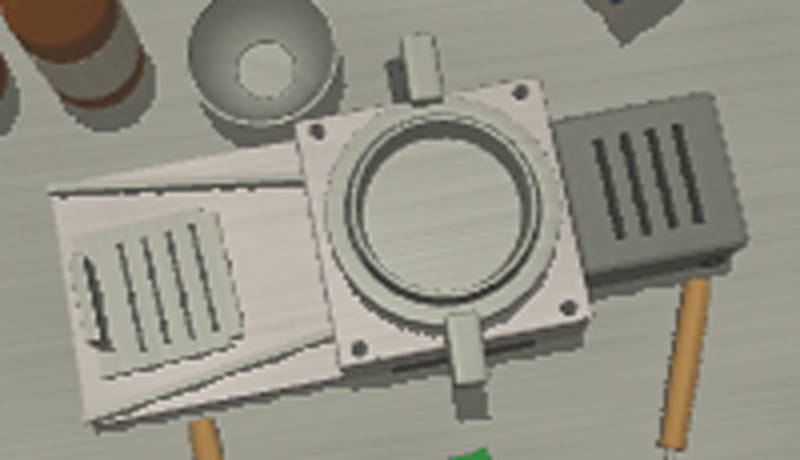

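The crop confirms the grey slotted plate between the rails, at crop (75-240, 210-375), with its end plate on the left. The lugs are at crop (421,68) and (465,348), and the housing top has its corners at (297,122), (541,80), (590,317) and (342,368).

Run:
```python
from h import *
np.set_printoptions(precision=1,suppress=True)
q=lambda u,v,z: onplane("top",(u/4+225-.375,v/4+145-.375),z)[:2]
H=[q(*p,77) for p in((297,122),(541,80),(590,317),(342,368))]
print("housing",H, 'mean',np.mean(H,0))
a=lambda d:np.degrees(np.arctan2(d[1],d[0]))
print('yaw', a(H[0]-H[1])-90,a(H[3]-H[2])-90,a(H[0]-H[3]),a(H[1]-H[2]))
D=[q(50,188,30),q(88,425,30)];print('deck end',D,np.mean(D,0),a(D[0]-D[1]))
L=[q(424,66,120),q(466,348,120)];print('lugs',L,np.mean(L,0),a(L[0]-L[1]))
C=[q(208,208,38),q(243,335,38),q(105,378,38),q(75,240,38)];print('cass',C,np.mean(C,0),a(C[0]-C[1]),a(C[2]-C[1])-90)
c=imaging.get_calibration("top");R=cv2.Rodrigues(np.array(c['rvec'],float))[0];print(-R.T@np.array(c['tvec'],float).ravel())
print(imaging.get_calibration("wrist"))
```

```text
housing [array([627.7, -41.1]), array([ 633.8, -208. ]), array([ 469.9, -213.6]), array([459.5, -48.9])] mean [ 547.7 -127.9]
yaw 2.091408802374062 3.640326152597595 2.642226304959088 1.9428643675667856
deck end [array([618.3, 136.8]), array([450.7, 126.7])] [534.5 131.7] 3.442982195221026
lugs [array([ 640.9, -128.1]), array([ 455.9, -127.3])] [ 548.4 -127.7] -0.24753881437769398
cass [array([586.7,  28.4]), array([495.7,  15.1]), array([479.7, 110.7]), array([577.1, 121.6])] [534.8  68.9] 8.33304635442387 9.490595655128715
[ 345.3  -61.2 1037.6]
{'fovy': 65.70646984690485, 'cx': 316.7793568417365, 'cy': 206.73451952268263, 'hand_eye': array([[   0. ,   -1. ,   -0.3,   66. ],
       [   1. ,    0. ,    0. ,   -0.3],
       [  -0. ,   -0.3,    1. , -120.9],
       [   0. ,    0. ,    0. ,    1. ]])}
```

```bash
python3 -m handwheel '{"slide":[[-0.74,-0.412,0.156],[-0.74,-0.412,0.156],[-0.74,-0.412,0.156],[-0.74,-0.412,0.156],[-0.74,-0.412,0.156],[-0.74,-0.412,0.156],[-0.74,-0.412,0.156],[-0.74,-0.412,0.156],[-0.74,-0.412,0.156],[-0.74,-0.412,0.156],[-0.74,-0.412,0.156],[-0.74,-0.412,0.156],[-0.74,-0.412,0.156],[-0.74,-0.412,0.156],[-0.74,-0.412,0.156],[-0.74,-0.412,0.156]],"twist":[[0,0,0],[0,0,0],[0,0,0],[0,0,0],[0,0,0],[0,0,0],[0,0,0],[0,0,0],[0,0,0],[0,0,0],[0,0,0],[0,0,0],[0,0,0],[0,0,0],[0,0,0],[0,0,0]]}' -0.5
python3 -m handwheel '{"slide":[[0,0,0],[0,0,0],[0,0,0],[0,0,0],[0,0,0],[0,0,0],[0,0,0],[0,0,0],[0,0,0],[0,0,0],[0,0,0],[0,0,0]],"twist":[[0,0,0.967],[0,0,0.967],[0,0,0.967],[0,0,0.967],[0,0,0.967],[0,0,0.967],[0,0,0.967],[0,0,0.967],[0,0,0.967],[0,0,0.967],[0,0,0.967],[0,0,0]]}'
cat > rel.py <<'E'
import sys
from h import *
from scipy.spatial.transform import Rotation as Ro
# world target xyz yaw -> tool-frame shift (fractions of 40 mm), twist z (fractions of .12)
t=np.array([float(v) for v in sys.argv[1:4]]);yaw=float(sys.argv[4])
s=sensors.read_state();R=Ro.from_euler('xyz',s['tool_rot'],degrees=True)
d=R.inv().apply(t-s['tcp_pos'])/40
w=(R.inv()*Ro.from_euler('xyz',[180,0,yaw],degrees=True)).as_rotvec()/.12
print('t',s['clock'],'tcp',s['tcp_pos'].round(1),s['tool_rot'].round(2),'F',s['ft_force'].round(1),'w',round(s['width'],3),'slide',d.round(3),'twist',w.round(3))
E
python3 rel.py 530 160 75 92.5
python3 - <<'E'
from h import *
save("wrist","w1.png")
E
```

```text
clock: 4.25
tcp_pos: [531.0, 158.1, 153.3]
tool_rot: [180.0, 0.0, 165.6]
ft_force: [0.1, 0.2, 0.3]
width: 0.247
finger_force: 0.0
clock: 5.45
tcp_pos: [530.0, 159.3, 153.4]
tool_rot: [180.0, 0.0, 92.3]
ft_force: [-0.7, 0.5, -1.0]
width: 0.249
finger_force: 0.0
t 5.45 tcp [530.  159.3 153.4] [180.     0.    92.34] F [-0.7  0.5 -1. ] w 0.249 slide [0.018 0.    1.961] twist [ 0.     0.    -0.023]
```

View pics/w1.png

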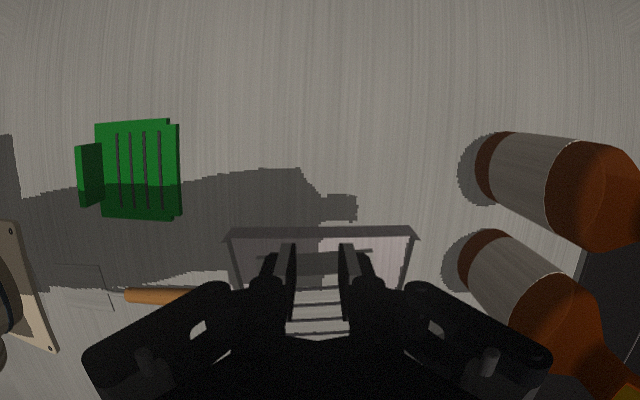

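The wrist view shows the fingers over the deck's outer end, with the end plate's top between them near (330,260) and nothing under the tips. I'll descend behind the end plate and push.

```bash
python3 -m handwheel '{"slide":[[0,0.02,0.49],[0,0.02,0.49],[0,0.02,0.49],[0,0.02,0.49],[-0.2,0,0],[-0.2,0,0],[-0.2,0,0],[-0.2,0,0],[-0.2,0,0],[-0.2,0,0],[-0.2,0,0]],"twist":[[0,0,0],[0,0,0],[0,0,0],[0,0,0],[0,0,0],[0,0,0],[0,0,0],[0,0,0],[0,0,0],[0,0,0],[0,0,0]]}'
python3 rel.py 543.3 -22 75 92.5
python3 - <<'E'
from h import *
im=imaging.grab_frame("top")
save(0,'crop2.png',cv2.resize(im[145:260,225:425],None,fx=4,fy=4,interpolation=cv2.INTER_CUBIC))
E
```

```text
clock: 6.6
tcp_pos: [535.7, 102.9, 75.4]
tool_rot: [180.0, -0.0, 92.4]
ft_force: [0.5, 1.4, 1.4]
width: 0.249
finger_force: 1.1
t 6.6 tcp [535.7 102.9  75.4] [ 1.7997e+02 -2.0000e-02  9.2440e+01] F [0.5 1.4 1.4] w 0.249 slide [-3.127  0.058  0.008] twist [ 0.004 -0.002 -0.009]
```

View pics/crop2.png

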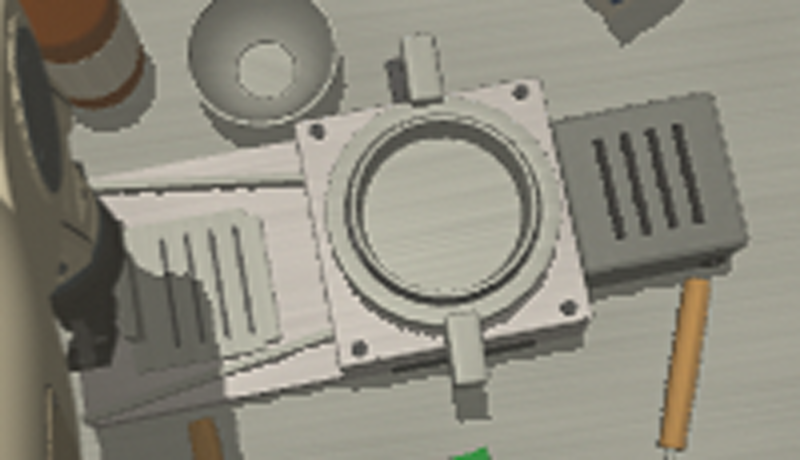

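The cassette has moved toward the slot. Its front edge is now at crop (250-280, 215-340), it lies square, and it is clear of the robot-side rail. I'll keep pushing.

```bash
python3 -m handwheel '{"slide":[[-0.15,0.003,0],[-0.15,0.003,0],[-0.15,0.003,0],[-0.15,0.003,0],[-0.15,0.003,0],[-0.15,0.003,0],[-0.15,0.003,0],[-0.15,0.003,0]],"twist":[[0,0,0],[0,0,0],[0,0,0],[0,0,0],[0,0,0],[0,0,0],[0,0,0],[0,0,0]]}'
python3 -m handwheel '{"slide":[[-0.15,0.003,0],[-0.15,0.003,0],[-0.15,0.003,0],[-0.15,0.003,0],[-0.15,0.003,0],[-0.15,0.003,0],[-0.15,0.003,0]],"twist":[[0,0,0],[0,0,0],[0,0,0],[0,0,0],[0,0,0],[0,0,0],[0,0,0]]}'
python3 rel.py 543.3 -22 75 92.5
```

```text
clock: 7.45
tcp_pos: [538.6, 55.0, 75.0]
tool_rot: [-180.0, 0.0, 92.4]
ft_force: [1.1, 3.6, 0.8]
width: 0.248
finger_force: 1.2
clock: 8.15
tcp_pos: [541.2, 13.1, 75.0]
tool_rot: [-180.0, 0.0, 92.4]
ft_force: [2.0, 2.3, 0.0]
width: 0.25
finger_force: 1.0
t 8.15 tcp [541.2  13.1  75. ] [-179.99    0.     92.44] F [2.  2.3 0. ] w 0.25 slide [-0.879  0.015  0.   ] twist [-0.001  0.001 -0.009]
```

```bash
python3 -m handwheel '{"slide":[[-0.1,0.002,0],[-0.1,0.002,0],[-0.1,0.002,0],[-0.1,0.002,0],[-0.1,0.002,0],[-0.1,0.002,0],[-0.1,0.002,0]],"twist":[[0,0,0],[0,0,0],[0,0,0],[0,0,0],[0,0,0],[0,0,0],[0,0,0]]}'
python3 -m handwheel '{"slide":[[-0.05,0,0],[-0.05,0,0],[-0.05,0,0],[0,0,0]],"twist":[[0,0,0],[0,0,0],[0,0,0],[0,0,0]]}'
python3 rel.py 543.3 -22 75 92.5
```

```text
clock: 8.85
tcp_pos: [542.9, -14.6, 75.0]
tool_rot: [-180.0, -0.0, 92.4]
ft_force: [1.2, 2.0, 0.2]
width: 0.255
finger_force: 0.8
clock: 9.25
tcp_pos: [543.2, -20.7, 75.0]
tool_rot: [-180.0, 0.0, 92.4]
ft_force: [0.4, -0.1, 0.1]
width: 0.251
finger_force: 0.0
t 9.25 tcp [543.2 -20.7  75. ] [-1.7999e+02  2.0000e-02  9.2420e+01] F [ 0.4 -0.1  0.1] w 0.251 slide [-0.034  0.002  0.001] twist [-0.001  0.003 -0.012]
```

```bash
python3 -m handwheel '{"slide":[[-0.04,0,0],[-0.04,0,0],[-0.04,0,0]],"twist":[[0,0,0],[0,0,0],[0,0,0]]}'
python3 -m handwheel '{"slide":[[-0.04,0,0],[-0.04,0,0]],"twist":[[0,0,0],[0,0,0]]}'
```

```text
clock: 9.55
tcp_pos: [543.1, -21.7, 75.0]
tool_rot: [180.0, -0.4, 92.6]
ft_force: [0.4, 26.2, 4.4]
width: 0.253
finger_force: 13.3
clock: 9.75
tcp_pos: [543.0, -21.9, 75.1]
tool_rot: [179.9, -0.8, 92.7]
ft_force: [0.2, 43.1, 8.1]
width: 0.248
finger_force: 21.6
```

Force rose to 43 N at TCP y = -21.9, so the plate is seated firmly. Retreat and lift.

```bash
python3 -m handwheel '{"slide":[[0.15,0,0],[0.4,0,0],[0.5,0,0],[0.3,0,0],[0,0,-0.6],[0,0,-0.6],[0,0,-0.6],[0,0,-0.6],[0,0,0]],"twist":[[0,0,0],[0,0,0],[0,0,0],[0,0,0],[0,0,0],[0,0,0],[0,0,0],[0,0,0],[0,0,0]]}'
python3 rel.py 453 -128 170 182.5
python3 - <<'E'
from h import *
np.set_printoptions(precision=1,suppress=True)
im=imaging.grab_frame("top")
save(0,'crop3.png',cv2.resize(im[145:260,225:425],None,fx=4,fy=4,interpolation=cv2.INTER_CUBIC))
for n in("scene","top"):
  imaging.grab_frame(n)
  print([np.array(d['location']) for d in imaging.place_of(n,"cassette")],[np.array(d['location']) for d in imaging.place_of(n,"lug")])
E
```

```text
clock: 10.65
tcp_pos: [542.6, 25.7, 174.1]
tool_rot: [179.7, 0.1, 92.4]
ft_force: [0.7, 0.3, 0.2]
width: 0.249
finger_force: 0.0
t 10.65 tcp [542.6  25.7 174.1] [1.7971e+02 7.0000e-02 9.2450e+01] F [0.7 0.3 0.2] w 0.249 slide [-3.744 -2.403  0.096] twist [  0.025   0.042 -13.098]
[array([334.8, -98. ,   2.1]), array([350.4, 181.8,   0.8]), array([542.2, -79.4,  33.3])] [array([ 455.9, -128.4,  102.8])]
[array([ 337.8, -100.6,    1.2]), array([540.9, -78.5,  32.1])] [array([ 454.5, -125.3,  100.4])]
```

View pics/crop3.png

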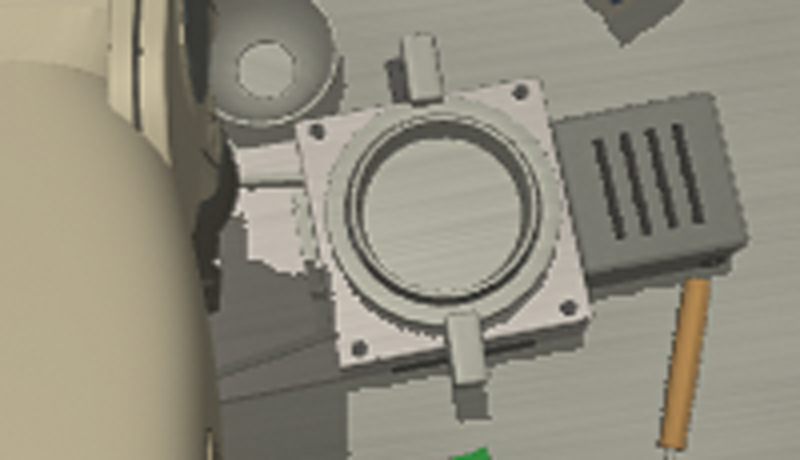

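The end plate sits against the housing edge at crop (300-330, 190-290), and the ring is still open. Next, the lug on the robot side.

```bash
python3 -m handwheel '{"slide":[[-0.75,-0.48,0],[-0.75,-0.48,0],[-0.75,-0.48,0],[-0.75,-0.48,0],[-0.75,-0.48,0]],"twist":[[0,0,0],[0,0,0],[0,0,0],[0,0,0],[0,0,0]]}' 1
python3 -m handwheel '{"slide":[[0,0,0],[0,0,0],[0,0,0],[0,0,0],[0,0,0],[0,0,0],[0,0,0],[0,0,0],[0,0,0],[0,0,0],[0,0,0],[0,0,0],[0,0,0],[0,0,0],[0,0,0]],"twist":[[0,0,-0.94],[0,0,-0.94],[0,0,-0.94],[0,0,-0.94],[0,0,-0.94],[0,0,-0.94],[0,0,-0.94],[0,0,-0.94],[0,0,-0.94],[0,0,-0.94],[0,0,-0.94],[0,0,-0.94],[0,0,-0.94],[0,0,-0.94],[0,0,0]]}'
python3 rel.py 453.5 -127 106 182
python3 - <<'E'
from h import *
save("wrist","w2.png")
E
```

```text
clock: 11.5
tcp_pos: [450.7, -129.2, 170.6]
tool_rot: [-180.0, -0.0, 92.5]
ft_force: [0.9, 0.7, 0.5]
width: 0.998
finger_force: 0.0
clock: 13.0
tcp_pos: [451.5, -128.3, 170.6]
tool_rot: [180.0, -0.0, -177.0]
ft_force: [-0.0, -0.2, 0.4]
width: 0.998
finger_force: 0.0
t 13.0 tcp [ 451.5 -128.3  170.6] [ 1.7998e+02 -4.0000e-02 -1.7699e+02] F [-0.  -0.2  0.4] w 0.998 slide [-0.052  0.028  1.614] twist [ 0.003 -0.007  0.146]
```

View pics/w2.png

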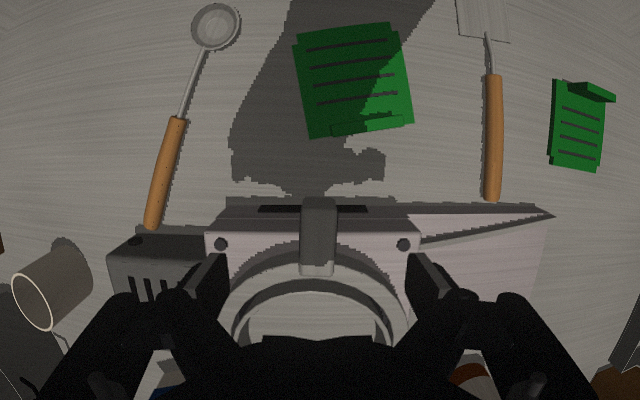

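The lug sits centred between the open pads at (320,235), with free space on both sides. Descend and close.

```bash
python3 -m handwheel '{"slide":[[-0.013,0.007,0.4],[-0.013,0.007,0.4],[-0.013,0.007,0.4],[-0.013,0.007,0.4],[0,0,0]],"twist":[[0,0,0.036],[0,0,0.036],[0,0,0.036],[0,0,0.036],[0,0,0]]}'
python3 -m handwheel '{"slide":[[0,0,0],[0,0,0],[0,0,0],[0,0,0],[0,0,0],[0,0,0],[0,0,0],[0,0,0]],"twist":[[0,0,0],[0,0,0],[0,0,0],[0,0,0],[0,0,0],[0,0,0],[0,0,0],[0,0,0]]}' -1 30
python3 rel.py 453.1 -127 106 182
```

```text
clock: 13.55
tcp_pos: [452.7, -126.6, 105.3]
tool_rot: [179.9, -0.2, -178.2]
ft_force: [-0.9, 1.1, 0.6]
width: 0.996
finger_force: 0.0
clock: 14.35
tcp_pos: [454.0, -127.7, 107.6]
tool_rot: [-179.9, 0.0, -178.1]
ft_force: [-2.3, -3.7, 4.7]
width: 0.256
finger_force: 29.1
t 14.35 tcp [ 454.  -127.7  107.6] [-1.7991e+02  4.0000e-02 -1.7812e+02] F [-2.3 -3.7  4.7] w 0.256 slide [0.021 0.019 0.041] twist [-0.012  0.006 -0.017]
```

```bash
python3 -m handwheel '{"slide":[[-0.012,0.235,0],[-0.012,0.235,0],[-0.012,0.235,0],[-0.012,0.235,0],[-0.012,0.235,0],[-0.012,0.235,0]],"twist":[[0,0,0.833],[0,0,0.833],[0,0,0.833],[0,0,0.833],[0,0,0.833],[0,0,0.833]]}'
python3 - <<'E'
import numpy as np
a=np.radians(180+2-57.3*.6); print(548+94*np.cos(a),-127.8+94*np.sin(a),np.degrees(a))
a=np.radians(180+2-57.3*1.2); print(548+94*np.cos(a),-127.8+94*np.sin(a),np.degrees(a))
E
```

```text
clock: 14.95
tcp_pos: [469.9, -75.0, 107.7]
tool_rot: [-179.9, 0.2, 147.3]
ft_force: [5.3, -13.7, -1.9]
width: 0.255
finger_force: 29.1
468.6155981879006 -77.45998858824967 147.62
510.909151840808 -41.42715135627536 113.24000000000002
```

```bash
python3 -m handwheel '{"slide":[[-0.012,0.235,0],[-0.012,0.235,0],[-0.012,0.235,0],[-0.012,0.235,0],[-0.012,0.235,0],[-0.012,0.235,0]],"twist":[[0,0,0.833],[0,0,0.833],[0,0,0.833],[0,0,0.833],[0,0,0.833],[0,0,0.833]]}'
python3 -m handwheel '{"slide":[[-0.012,0.235,0],[-0.012,0.235,0],[-0.012,0.235,0],[0,0,0],[0,0,0]],"twist":[[0,0,0.833],[0,0,0.833],[0,0,0.833],[0,0,0],[0,0,0]]}'
```

```text
clock: 15.55
tcp_pos: [512.7, -40.1, 107.7]
tool_rot: [180.0, 0.4, 112.8]
ft_force: [3.3, -21.3, -1.9]
width: 0.252
finger_force: 29.2
clock: 16.05
tcp_pos: [539.5, -33.6, 107.7]
tool_rot: [179.9, 0.4, 95.8]
ft_force: [1.6, -18.0, 2.1]
width: 0.255
finger_force: 30.2
```

```bash
python3 -m handwheel '{"slide":[[0,0,0],[0,0,0],[0,0,0],[0,0,0],[0,0,0],[0,0,0]],"twist":[[0,0,0],[0,0,0],[0,0,0],[0,0,0],[0,0,0],[0,0,0]]}' 1
python3 -m handwheel '{"slide":[[0,0,-0.4],[0,0,-0.6],[0,0,-0.6],[0,0,-0.6],[0.6,0,-0.4],[0.8,0,0],[0.8,0,0],[0.8,0,0],[0.8,0,0],[0.8,0,0],[0,0,0],[0,0,0]],"twist":[[0,0,0],[0,0,0],[0,0,0],[0,0,0],[0,0,0],[0,0,0],[0,0,0],[0,0,0],[0,0,0],[0,0,0],[0,0,0],[0,0,0]]}'
python3 - <<'E'
from h import *
np.set_printoptions(precision=1,suppress=True)
im=imaging.grab_frame("top")
save(0,'crop4.png',cv2.resize(im[145:260,225:425],None,fx=4,fy=4,interpolation=cv2.INTER_CUBIC))
print([np.array(d['location']) for d in imaging.place_of("top","cassette")],[np.array(d['location']) for d in imaging.place_of("top","lug")])
E
```

```text
clock: 16.65
tcp_pos: [538.1, -30.1, 107.0]
tool_rot: [-180.0, -0.0, 96.0]
ft_force: [-0.3, 0.3, 0.4]
width: 1.002
finger_force: 0.0
clock: 17.85
tcp_pos: [518.6, 153.3, 211.0]
tool_rot: [-180.0, 0.0, 96.1]
ft_force: [0.1, -0.6, 0.1]
width: 0.997
finger_force: 0.0
[array([ 338.9, -102.3,    3.6]), array([541.3, -80.2,  33.5])] [array([542.9, -29.9, 104.2])]
```

View pics/crop4.png

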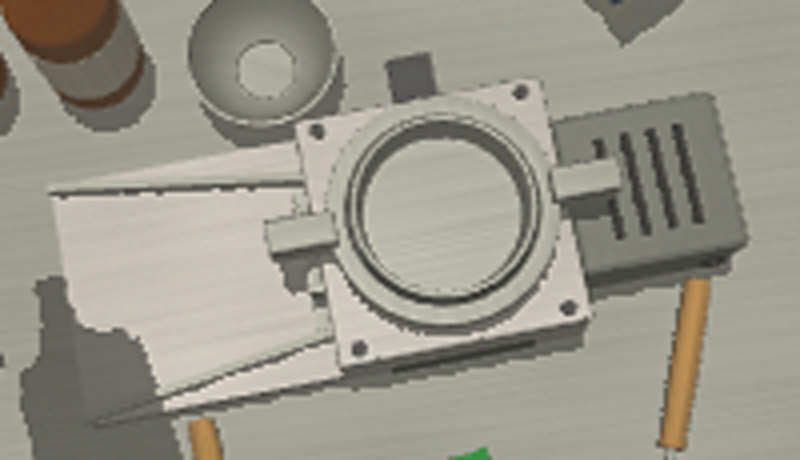

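The lugs now lie along the machine's y, at crop (303,235) and (587,178), and the end plate is against the housing. A quick numeric check before I hand in.

Run:
```python
from h import *
np.set_printoptions(precision=1,suppress=True)
q=lambda u,v,z: onplane("top",(u/4+225-.375,v/4+145-.375),z)[:2]
a=q(301,229,120);b=q(588,174,120)
print('lug axis yaw',np.degrees(np.arctan2(*(a-b)[::-1]))-90)
ym=np.array([-.0436,.999])
for p in((294,200),(312,290)): print('plate outer edge, slot y',(q(*p,72)-[544.2,-43])@ym)
```

```text
lug axis yaw 3.0647736089635487
plate outer edge, slot y 9.470912679585236
plate outer edge, slot y 8.175116273753657
```

The lug axis is at 3.1° against a machine yaw of about 2.5°, so the ring is locked. The end plate's outer edge is 8-9.5 mm out for a 10 mm plate, so it is flush.

```bash
python3 -c "
from bench import ticket
print(ticket.sign_off())"
```

```text
the job is handed in; nothing more can be done
None
```

The cassette is pushed through the slot with its end plate flush against the housing, the ring is turned clockwise to its locked position, the arm never went near the bowl or mug, and the job is handed in; no verdict was returned.

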